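# Hang the handwheel on the sprung hook

### The arm

A 6-joint arm with a two-finger parallel gripper is mounted at the origin on the work surface. World frame = base frame: x ahead of the robot, y to its left, z up, the work surface at z = 0. Lengths are in m, angles in rad, forces in N, time in s.
With the tool pointing down it reaches from about 0.3 to 0.875 m from the base axis. Payload 4.2 kg.
Tool frame: the origin (TCP) lies on the centre line of the jaws, within the pads' length; the fingertips stand 22 mm ahead of it and the grasp point (between the pads) lies 3 mm ahead of it; x points along the fingers, z is the direction in which the jaws open and shut, and the axes are right-handed (so a half turn about x gives the same grasp; the last joint's range is limited). The gripper opens to 85 mm and grips with 20 to 120 N. Pads are 22 mm wide; open, the fingers measure 114 mm over their backs; the gripper's body (76 mm by 85 mm) begins 54 mm behind the grasp point. The pads swing forward as they close: fully open they stand 13 mm farther back than shut.
Start: joints at [-1.142, 0.32, 1.565, -0, 1.257, -0.02], TCP at [0.249, -0.518, 0.226] pointing down, gripper open.
Joint ranges: [-3.11, 3.11], [-0.84, 2.01], [0.21, 2.61], [-1.34, 4.49], [0.05, 2.63], [-2.56, 2.56]. Speed limits (rad/s): [2.57, 2.57, 3.14, 3.14, 3.14, 3.14].

### API

Orientations are given as a unit quaternion [x, y, z, w].
In Python, from rig import manip gives the robot as it stands.
- The arm moves only by the tool apply_moves, never from a script. Its argument "plan" is text: rows parted by semicolons, each of 7 numbers parted by spaces: the turn, a rotation vector about the tool's x, y, z normalised to -1 to 1, where 1 is 120 degrees, then the shift along the tool's x, y, z normalised to -1 to 1, where 1 is 0.4 m, then the opening, from 0 (shut) to 1 (fully open). In form: rx ry rz tx ty tz grip; .... A call has 1 to 20 rows; each row is the pose to reach, as a shift and turn from the pose measured when the call began, along the tool's axes at that moment; what a row does not reach only later rows make up. A row lasts 1/8 s, in which the tool goes at most 62.5 mm and 10.7 degrees, less where a joint would pass 70% of its speed; a pose out of reach is approached as far as the arm can. A call with a number of a shift or a turn outside -1 to 1 is refused whole. A call with a gripper value outside its range is refused whole. The fingers move at their own pace and stop on an object; "grip_force" is the grip in N (left out, the last holds). Time passes only in rows, so rows that repeat a pose let the fingers close. It gives the time, the measured TCP pose, the force and the opening at its end, in the units of the state.
- manip.get_obs(): the state, without advancing time (a new reading comes with each control period).
- manip.capture(name): name is "scene" or "top"; returns the picture (400x640x3 uint8, blue, green, red); there is no depth.
- manip.camera_model(name): a dict with "intrinsics" (3x3 intrinsics, pixels), "rvec" (rotation vector, rad) and "tvec" (3), from world to camera coordinates, as OpenCV has them. Camera axes: x right, y down, z forward; pixel columns grow to the right and rows downward; lengths in m; the calibration is good to about 2 mm. A picture is of the moment at which its call begins. camera_model takes no time and is no camera call.
- manip.finish_job(): hands the job in, once; it reports no verdict.
Trained networks look in the newest picture that a camera, given by its name, has taken for a name from the list of things; names that differ only in an ending like _2 or _b are one class to them, and where a whole thing is asked for, a point or a joint stands for the part that bears it (a point fixed in the world has none). Each returns a list of dicts, best first, with "confidence" (0 to 1); they miss things now and then, are a little off and sometimes report something else, mostly with a low value. They report only what shows in the picture. A call takes as long as a camera call. They do not tell look-alikes from the thing itself.
- manip.spot_in(camera, query): "uv" ([column, row] in pixels, amid what is visible of it).
- manip.trace(camera, query): "pixels" (400x640 bool, what is visible of it) and "uv" ([column, row] in pixels, amid what is visible of it).
The state is a dict: "time": time; "q": joint angles; "qvel": joint speeds; "tau": joint torques, N m; "tcp_pos": TCP position; "orientation": TCP orientation; "contact_force": force on the tool from outside, world axes, zero at the start; "torque": the same for the moment, N m; "width": finger opening in m.
Only numpy, scipy, OpenCV 4.12 (cv2) and the standard library are available. Lean on these libraries where they do the work, as an engineer would, in place of code of your own. Each camera call takes 0.05 s, during which the arm holds its last target.

### The job

Take the red handwheel out of its white cradle and hang it by its rim over the yellow J-hook of the hook stand, with the hook's straight arm passing through the wheel between the rim and the hub. The hook is sprung and may be clamped at any height: lower the wheel gently until the hook carries weight before you let go, and never push the hook down to its stop. Leave the jar, the two stop blocks and the wrench where they are.

Things in the scene. Friction and masses are not known exactly. Their poses are not given: they have to be found in the camera images.
- wheel_center (a point): Centre of the red handwheel, upright in the cradle at the start. Own x = axle (level); y, z in the wheel's plane, z up. Hub 42 mm diameter, 24 mm long. Three 10 mm round spokes from hub to rim: one straight down, two at 60 degrees either side of straight up, none between those two. Mass 0.28 to 0.52 kg; a firm grip on the rim does no harm.
- wheel_top (a point): Top point of the wheel's rim, on its centreline (83 mm from the centre along the wheel's z). Rim: outside diameter 180, inside 152 mm, so 14 mm thick radially; 16 mm wide along the axle, flat side faces. Pinched across those faces some 48 mm to one side of this point, the fingers stay clear of the hook's arm.
- cradle: White fixed cradle, 70 mm (x) by 150 mm (y), 50 mm high, origin at the centre of its underside on the table. Its slot, 24 mm wide, runs along its y; the wheel stands in it on two cross pins with the wheel's centre 98 mm above the table, and lifts out straight up.
- stand: Fixed hook stand, origin on the table straight below the hanging point. The hook is a level 10 mm round bar along the stand's x at y = 0, from the post to x = -28 mm, curving up to a tip at x = -38 mm (outer face -43 mm), its top 25 mm above the bar's top; the open end points along -x. Base plate 150 x 100 x 12 mm, x = -20 to +130 mm.
- post_foot (a point): Foot of the stand's steel post (18 mm diameter, 345 mm tall), on the table at x = +85 mm of the stand. A black collar (34 mm diameter) on the post carries the yellow hook, clamped at a height that is not measured and differs each time: the top of the level bar is anywhere from 230 to 300 mm above the table. Feel or look for it.
- hook (a joint): How far the hook is pressed down on its spring, in m: 0 unloaded, growing downward, 1 mm per newton, stop at 16 mm. The wheel's weight alone presses it 2.5 to 5.5 mm.
- jar: Clear jar with steel lid, diameter 68 mm, 110 mm tall; a bystander. Origin at the centre of its underside.
- white_stop: White L-shaped stop block, 45 x 50 mm, 90 mm tall; a bystander. Origin at the centre of its underside.
- black_stop: Black L-shaped stop block, 45 x 50 mm, 90 mm tall; a bystander. Origin at the centre of its underside.
- wrench: Steel wrench 160 mm long lying flat along its x; a bystander. Origin at the middle of its underside.
Not all that is in view belongs to the job. Of the things that look like the part that bears wheel_center, the middle-sized one is meant.

How it is judged:
By the outcome, as a careful person would: the job done as asked, in the order asked, and still so for the second after the job is handed in, with the robot touching nothing.
It also fails if it takes over 67 s, if anything falls off the work surface, if the arm or the gripper's body presses on something with over 40 N, if the wrist force passes 120 N, or if a joint passes its speed limit or range.

## Working session

There is one attempt and no reset: what is moved stays moved. The work goes in short steps, Python scripts to look and compute and a tool call to move; the robot and the scene stay as the last step left them, time stands still between calls to the robot, and variables do not carry over. Pictures are saved under pics/ and viewed, and the job is handed in when it is done.

Besides the shell and the picture viewer there is one more tool, called after "Emit:" as a command line: name --argument value ..., lists and objects as JSON in quotes. apply_moves: Moves the arm, as the interface text tells. Its arguments: {"type":"object","properties":{"plan":{"type":"string"},"grip_force":{"type":"number"}},"required":["plan"]}

```bash
ls; mkdir -p pics
python3 - <<'E'
from rig import manip
import cv2,numpy as np
print(manip.get_obs())
for c in("scene","top"):
    im=manip.capture(c);cv2.imwrite(f"pics/{c}0.png",im);print(c,manip.camera_model(c))
    for q in ["wheel_center","cradle","stand","hook","post_foot","jar","white_stop","black_stop","wrench"]:
        print(q,[(np.round(d["uv"]),round(d["confidence"],2)) for d in manip.spot_in(c,q)][:4])
E
```

```text
pics
{'time': 0.0, 'q': array([-1.14201459e+00,  3.20313120e-01,  1.56568954e+00,  3.63232358e-05,
        1.25737886e+00, -2.00017912e-02]), 'qvel': array([ 6.58696952e-05,  1.76786848e-04, -1.50205825e-04,  2.22933235e-04,
        4.43248719e-04, -1.13859743e-04]), 'tau': array([ 3.83518482e-04, -4.15533185e+01, -2.34162927e+01, -6.37609219e-06,
        8.29867524e-03,  6.24915543e-06]), 'tcp_pos': array([ 0.24928342, -0.51761522,  0.22476599]), 'orientation': array([ 0.37656866,  0.59924115, -0.37585397,  0.59819719]), 'contact_force': array([-0.14952934, -0.78892777, -0.90983933]), 'torque': array([-0.01142433, -0.02552531,  0.02820412]), 'width': 0.08517364969537425}
scene {'intrinsics': array([[480.90091095,   0.        , 324.36822228],
       [  0.        , 480.90091095, 193.47717292],
       [  0.        ,   0.        ,   1.        ]]), 'rvec': array([ 2.35935323,  1.09691091, -0.34223765]), 'tvec': array([-0.33565045, -0.25865182,  1.54046832])}
wheel_center [(array([427., 204.]), 0.9), (array([379., 153.]), 0.82), (array([343., 122.]), 0.75)]
cradle [(array([380., 177.]), 0
[... 423 characters left out ...]
,
       [  0.        , 363.07363167, 198.46597873],
       [  0.        ,   0.        ,   1.        ]]), 'rvec': array([ 2.16262175, -2.1301878 ,  0.1387559 ]), 'tvec': array([0.01533635, 0.56383547, 0.99969652])}
wheel_center [(array([235., 280.]), 0.93), (array([245., 221.]), 0.9), (array([260., 137.]), 0.6), (array([296., 263.]), 0.3)]
cradle [(array([251., 227.]), 0.72)]
stand [(array([395., 194.]), 0.96)]
hook [(array([422., 197.]), 0.73)]
post_foot [(array([400., 197.]), 0.59)]
jar [(array([326., 218.]), 0.84)]
white_stop [(array([344., 265.]), 0.62)]
black_stop [(array([240., 224.]), 0.68), (array([292., 264.]), 0.62)]
wrench [(array([322., 149.]), 0.53), (array([238., 220.]), 0.39)]
```

View pics/scene0.png

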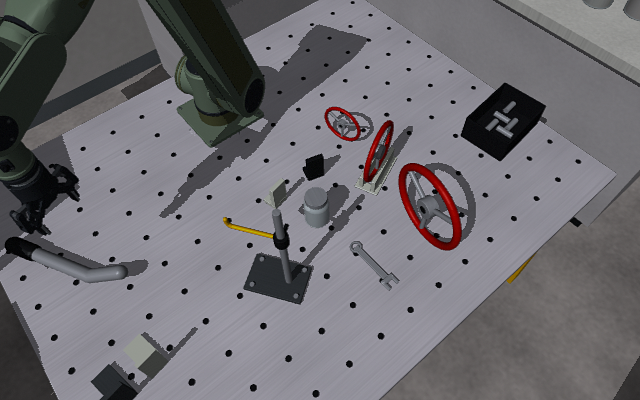

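View pics/top0.png

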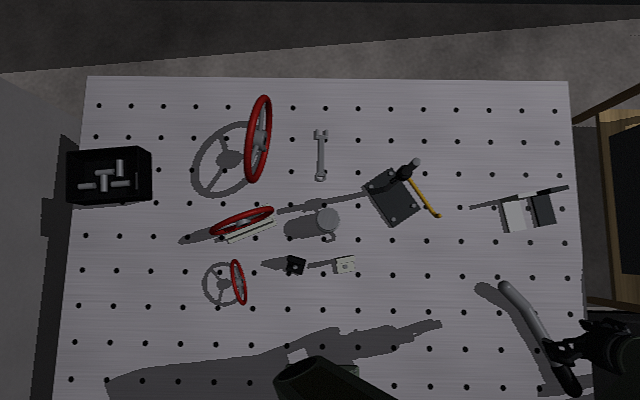

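The middle-sized wheel stands in the cradle, at scene (379,153) and top (243,221). The hook runs in scene from (280,238) to its tip at (225,220), and in top from about (412,178) to (437,216). Next I get masks and crops.

Run:
```python
from rig import manip
import cv2,numpy as np
out={}
for c in("scene","top"):
    im=manip.capture(c)
    for q in ["wheel_center","cradle","stand","hook","jar","black_stop","white_stop"]:
        r=manip.trace(c,q)
        for i,d in enumerate(r[:4]):
            p=d["pixels"];ys,xs=np.where(p)
            print(c,q,i,round(d["confidence"],2),p.sum(),xs.min(),xs.max(),ys.min(),ys.max())
            out[f"{c}_{q}_{i}"]=p
    out[c]=im
np.savez("m.npz",**out)
s=out["scene"][100:300,205:405];t=out["top"][140:280,200:460]
cv2.imwrite("pics/s1.png",cv2.resize(s,None,fx=3,fy=3,interpolation=2));cv2.imwrite("pics/t1.png",cv2.resize(t,None,fx=3,fy=3,interpolation=2))
```

```text
scene wheel_center 0 0.86 862 363 393 120 181
scene wheel_center 1 0.75 627 324 360 106 140
scene wheel_center 2 0.67 2471 398 461 163 250
scene wheel_center 3 0.55 930 303 329 187 228
scene cradle 0 0.97 722 356 396 147 194
scene stand 0 0.65 345 352 394 242 286
scene stand 1 0.61 3155 224 311 209 303
scene hook 0 0.49 255 224 273 217 238
scene jar 0 0.78 916 304 328 187 228
scene jar 1 0.31 420 353 397 242 289
scene black_stop 0 0.71 406 265 286 179 208
scene black_stop 1 0.6 405 303 323 155 180
scene white_stop 0 0.63 523 263 286 177 209
scene white_stop 1 0.27 907 362 393 121 181
top wheel_center 0 0.87 437 230 246 259 303
top wheel_center 1 0.66 842 209 273 206 234
top wheel_center 2 0.59 1741 242 271 95 182
top wheel_center 3 0.26 306 335 355 255 273
top cradle 0 0.97 596 225 276 203 242
top stand 0 0.66 2079 366 436 158 225
top stand 1 0.26 307 285 305 255 274
top stand 2 0.24 611 224 275 204 243
top hook 0 0.6 172 408 439 179 217
top jar 0 0.76 498 315 339 208 232
top jar 1 0.73 828 209 272 206 234
top black_stop 0 0.67 300 286 304 255 274
top white_stop 0 0.81 299 335 354 255 273
```

View pics/s1.png

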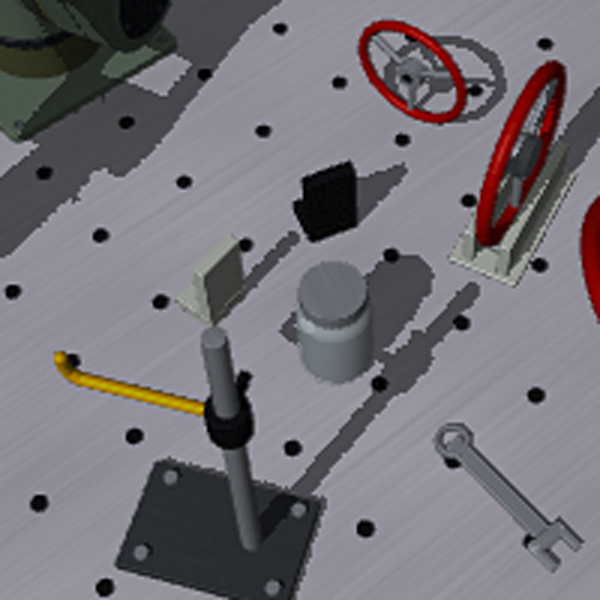

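View pics/t1.png

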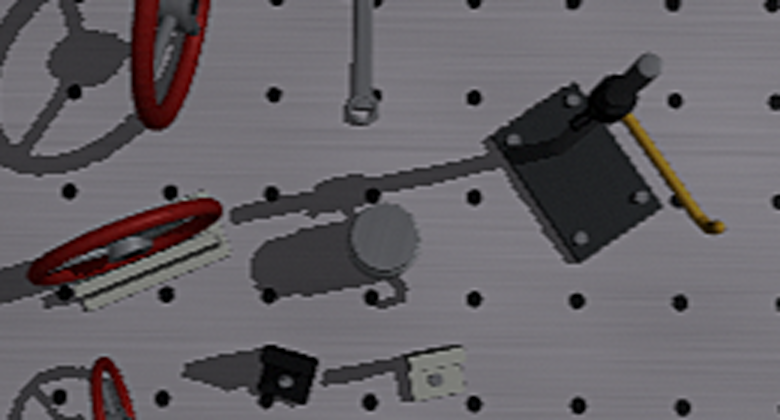

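```bash
cat > h.py <<'E'
import numpy as np,cv2
from scipy.optimize import least_squares,minimize
from scipy.spatial.transform import Rotation as R
import pickle,os
from rig import manip
CM={c:manip.camera_model(c) for c in("scene","top")}
def proj(c,P):
    m=CM[c];return cv2.projectPoints(np.asarray(P,float).reshape(-1,1,3),m["rvec"],m["tvec"],m["intrinsics"],None)[0][:,0]
def ray(c,uv):
    m=CM[c];Rm=cv2.Rodrigues(m["rvec"])[0];d=Rm.T@np.linalg.inv(m["intrinsics"])@np.array([uv[0],uv[1],1.]);return -Rm.T@m["tvec"],d
def atz(c,uv,z):
    o,d=ray(c,uv);return o+d*(z-o[2])/d[2]
def fr(x,y,yaw,P,z=0):
    P=np.asarray(P,float);return P@R.from_euler('z',yaw).as_matrix().T+[x,y,z]
E
cat > fit.py <<'E'
from h import *
m=np.load("m.npz")
S=lambda a:[(u/3+205-1/3,v/3+100-1/3) for u,v in a]
T=lambda a:[(u/3+200-1/3,v/3+140-1/3) for u,v in a]
# post/top
for c,uv in(("scene",S([(215,336)])[0]),("top",T([(650,66)])[0])): print("posttop",c,atz(c,uv,.345))
sc=S([(157,459),(325,498),(118,566)]);tc=T([(573,82),(662,208),(577,263),(485,140)])
for u in sc: print("scene corner",atz("scene",u,.012))
for u in tc: print("top corner",atz("top",u,.012))
# hook tip triangulate
a,b=ray("scene",S([(60,354)])[0]);c,d=ray("top",T([(715,227)])[0])
M=np.c_[b,-d];t=np.linalg.lstsq(M,c-a,rcond=None)[0];print("tip",a+b*t[0],c+d*t[1])
# wheel fit
masks={}
for k in("scene","top"):
    hsv=cv2.cvtColor(m[k],cv2.COLOR_BGR2HSV);r=((hsv[...,0]<8)|(hsv[...,0]>172))&(hsv[...,1]>140)
    x0,x1,y0,y1={"scene":(358,397,115,186),"top":(205,277,200,240)}[k]
    q=np.zeros_like(r);q[y0:y1,x0:x1]=r[y0:y1,x0:x1];masks[k]=q;print(k,q.sum())
th=np.linspace(0,2*np.pi,180,endpoint=False)
prof=[(8,90),(-8,90),(8,76),(-8,76)]
def rings(p,z=.098):
    out=[]
    for ax,r in prof:
        out.append(fr(p[0],p[1],p[2],np.c_[np.full(180,ax/1e3),r/1e3*np.cos(th),r/1e3*np.sin(th)],z))
    return out
def ren(k,p,s=4):
    im=np.zeros((400*s,640*s),np.uint8);rs=[proj(k,q) for q in rings(p)]
    for i in range(180):
        pts=np.array([q[j] for q in rs for j in(i,(i+1)%180)])
        h=cv2.convexHull(((pts+.5)*s-.5).astype(np.float32)).round().astype(np.int32);cv2.fillConvexPoly(im,h,1)
    return cv2.resize(im.astype(np.float32),(640,400),interpolation=cv2.INTER_AREA)
def cost(p): 
    e=0
    for k in masks:
        e+=np.abs(ren(k,p)-masks[k]).sum()
    return e
p0=np.r_[atz("top",(243,220),.098)[:2],0]
print("init",p0)
best=min((minimize(cost,[p0[0],p0[1],y],method="Nelder-Mead",options=dict(initial_simplex=np.array([[p0[0],p0[1],y],[p0[0]+.01,p0[1],y],[p0[0],p0[1]+.01,y],[p0[0],p0[1],y+.2]]))) for y in(-.6,-.3,0,.3,.6)),key=lambda r:r.fun)
print("wheel",best.x,best.fun)
for k in masks:
    im=m[k].copy();rr=ren(k,best.x);im[...,1]=np.where(rr>.5,255,im[...,1])
    x0,y0=(340,100) if k=="scene" else (195,180)
    cv2.imwrite(f"pics/w_{k}.png",cv2.resize(im[y0:y0+100,x0:x0+100],None,fx=5,fy=5,interpolation=0))
E
python3 fit.py
```

```text
posttop scene [ 0.60176789 -0.18174047  0.345     ]
posttop top [ 0.59977526 -0.18194857  0.345     ]
scene corner [ 0.48801002 -0.19954472  0.012     ]
scene corner [ 0.61099397 -0.11131814  0.012     ]
scene corner [ 0.54736456 -0.2817665   0.012     ]
top corner [ 0.66469419 -0.19604707  0.012     ]
top corner [ 0.54067743 -0.28088747  0.012     ]
top corner [ 0.48600233 -0.19766617  0.012     ]
top corner [ 0.60527829 -0.10903818  0.012     ]
tip [ 0.4978449  -0.25096577  0.26290739] [ 0.49882487 -0.24960509  0.26255554]
scene 562
top 619
init [0.4943086  0.21771164 0.        ]
wheel [0.49323295 0.22013196 0.4225875 ] 670.0
```

```bash
python3 -c "
import cv2,numpy as np
cv2.imwrite('pics/w.png',np.hstack([cv2.resize(cv2.imread('pics/w_%s.png'%k),(400,400)) for k in('scene','top')]))"
```

```text
(no output)
```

View pics/w.png

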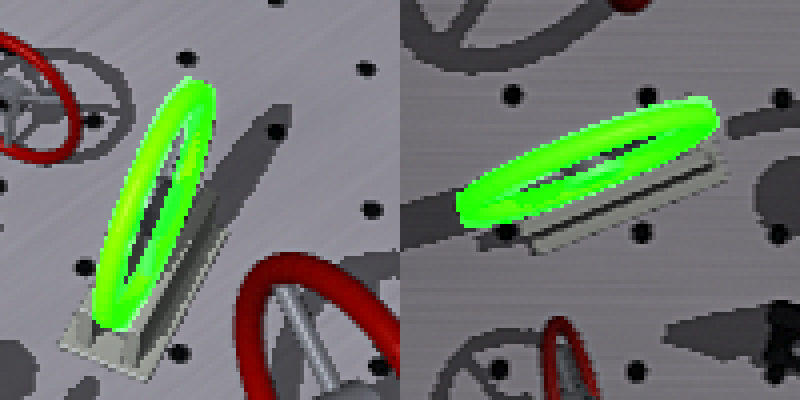

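```bash
cat >> fit.py <<'E'
print('---')
prof=[(8,86),(-8,86),(8,80),(-8,80),(5,90),(-5,90)]
hm={}
for k in masks:
    ys,xs=np.where(masks[k]);h=cv2.convexHull(np.c_[xs,ys].astype(np.int32));q=np.zeros((400,640),np.uint8);cv2.fillConvexPoly(q,h,1);hm[k]=q
def renh(k,p,s=4):
    im=np.zeros((400*s,640*s),np.uint8)
    pts=np.vstack([proj(k,q) for q in rings(p)])
    cv2.fillConvexPoly(im,cv2.convexHull(((pts+.5)*s-.5).astype(np.float32)).round().astype(np.int32),1)
    return cv2.resize(im.astype(np.float32),(640,400),interpolation=cv2.INTER_AREA)
for ks in(["scene","top"],["scene"],["top"]):
    c2=lambda p:sum(np.abs(renh(k,p)-hm[k]).sum() for k in ks)
    b=best.x
    r=minimize(c2,b,method="Nelder-Mead",options=dict(initial_simplex=np.array([b,b+[.008,0,0],b+[0,.008,0],b+[0,0,.1]])))
    print(ks,r.x,r.fun,[hm[k].sum() for k in ks])
# cradle: corner fit via mask hull
def box(p):
    P=[(sx*.035,sy*.075,z) for sx in(-1,1) for sy in(-1,1) for z in(0,.05)];return fr(p[0],p[1],p[2],P)
ch={}
for k in masks:
    a=(m[f"{k}_cradle_0"]|(masks[k]*0>0)).astype(np.uint8);ys,xs=np.where(a);h=cv2.convexHull(np.c_[xs,ys].astype(np.int32));q=np.zeros((400,640),np.uint8);cv2.fillConvexPoly(q,h,1);ch[k]=q
    im=m[k].copy();h=cv2.convexHull(proj(k,box(r.x)).astype(np.float32)).round().astype(np.int32);cv2.polylines(im,[h],True,(255,0,0));im[...,1]=np.where(a>0,255,im[...,1])
    x0,y0=(340,100) if k=="scene" else (195,180)
    cv2.imwrite(f"pics/c_{k}.png",cv2.resize(im[y0:y0+100,x0:x0+100],(400,400),interpolation=0))
cv2.imwrite('pics/c.png',np.hstack([cv2.imread('pics/c_%s.png'%k) for k in('scene','top')]))
E
python3 fit.py|sed -n '/---/,$p'
```

```text
---
['scene', 'top'] [0.49203861 0.21874317 0.38704552] 640.0 [np.uint64(1492), np.uint64(854)]
['scene'] [0.4888852  0.21784958 0.35638377] 507.125 [np.uint64(1492)]
['top'] [0.49293315 0.22035914 0.39772267] 68.875 [np.uint64(854)]
```

View pics/c.png

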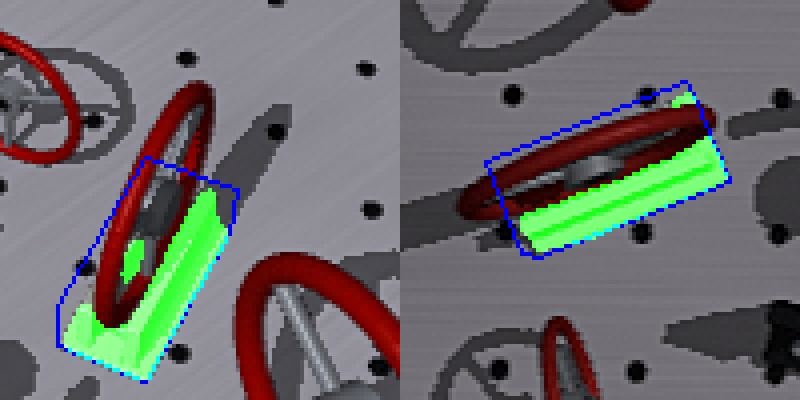

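```bash
sed -i 's/(358,397,115,186)/(362,395,115,184)/' fit.py; python3 fit.py|sed -n '/---/,$p'
```

```text
---
['scene', 'top'] [0.49270235 0.22057601 0.4120719 ] 153.9375 [np.uint64(906), np.uint64(854)]
['scene'] [0.49302017 0.22016485 0.42102531] 72.8125 [np.uint64(906)]
['top'] [0.49293315 0.22035914 0.39772267] 68.875 [np.uint64(854)]
```

```bash
cat > fit2.py <<'E'
from h import *
m=np.load("m.npz")
M={}
for k in("scene","top"):
    hsv=cv2.cvtColor(m[k],cv2.COLOR_BGR2HSV);r=(hsv[...,0]>15)&(hsv[...,0]<32)&(hsv[...,1]>130)
    x0,x1,y0,y1={"scene":(215,290,205,250),"top":(400,450,165,225)}[k]
    q=np.zeros((400,640),np.float32);q[y0:y1,x0:x1]=r[y0:y1,x0:x1];M[k]=q;print(k,q.sum())
# centreline: bar from +0.068 to -0.028, arc up to (-0.038) ; tip top 25 above bar top
a=np.linspace(0,np.pi/2,8)
cl=np.vstack([np.c_[np.linspace(.068,-.028,20),np.zeros(20)],np.c_[-.028-.010*np.sin(a),.010*(1-np.cos(a))],np.c_[np.full(4,-.038),np.linspace(.012,.020,4)]])
def ren(k,p,s=4):
    x,y,yaw,h=p;im=np.zeros((400*s,640*s),np.uint8)
    P=fr(x,y,yaw,np.c_[cl[:,0],0*cl[:,0],cl[:,1]+h-.005]);uv=((proj(k,P)+.5)*s-.5)
    Rm=cv2.Rodrigues(CM[k]["rvec"])[0];dep=(P@Rm.T+CM[k]["tvec"])[:,2]
    rad=.005*CM[k]["intrinsics"][0,0]/dep*s
    for i in range(len(uv)-1):
        cv2.line(im,tuple(int(v) for v in uv[i].round()),tuple(int(v) for v in uv[i+1].round()),1,int(round(2*rad[i])))
    return cv2.resize(im.astype(np.float32),(640,400),interpolation=cv2.INTER_AREA)
b=np.array([.531,-.230,.6,.245])
for ks in(["scene","top"],["scene"],["top"]):
    # post position prior
    def c(p):
        pp=p[:2]+.085*np.array([np.cos(p[2]),np.sin(p[2])])
        return sum(np.abs(ren(k,p)-M[k]).sum() for k in ks)+ 3*(np.linalg.norm(pp-[.6007,-.182])/.001)**2*.3
    best=None
    for h in(.235,.245,.255,.265):
        b[3]=h
        r=minimize(c,b,method="Nelder-Mead",options=dict(initial_simplex=np.array([b,b+[.006,0,0,0],b+[0,.006,0,0],b+[0,0,.06,0],b+[0,0,0,.01]]),maxiter=600))
        if best is None or r.fun<best.fun:best=r
    print(ks,best.x,best.fun)
    if len(ks)==2: bb=best
for k in M:
    im=m[k].copy();im[...,0]=np.where(ren(k,bb.x)>.5,255,im[...,0])
    P=[(-.02,-.05,.012),(.13,-.05,.012),(.13,.05,.012),(-.02,.05,.012)]
    cv2.polylines(im,[proj(k,fr(*bb.x[:3],P)).round().astype(np.int32)],True,(0,255,0))
    x0,y0=(215,200) if k=="scene" else (350,145)
    cv2.imwrite(f"pics/k_{k}.png",cv2.resize(im[y0:y0+110,x0:x0+110],(400,400),interpolation=0))
cv2.imwrite('pics/k.png',np.hstack([cv2.imread('pics/k_%s.png'%k) for k in('scene','top')]))
for n,z in(("jar",.11),("black_stop",.05),("white_stop",.05)):
    print(n,atz("top",dict(jar=(327,220),black_stop=(294,264),white_stop=(345,264))[n],z))
E
python3 fit2.py
```

```text
scene 244.0
top 193.0
['scene', 'top'] [ 0.53056573 -0.2307698   0.59861952  0.24145048] 109.06603977718052
['scene'] [ 0.52860442 -0.2297342   0.59076791  0.2374484 ] 53.60417869777807
['top'] [ 0.53061578 -0.23046911  0.60563569  0.2423494 ] 52.91757607690277
jar [ 0.49674805 -0.00689305  0.11      ]
black_stop [0.37843023 0.08149693 0.05      ]
white_stop [ 0.3806681  -0.05925485  0.05      ]
```

View pics/k.png

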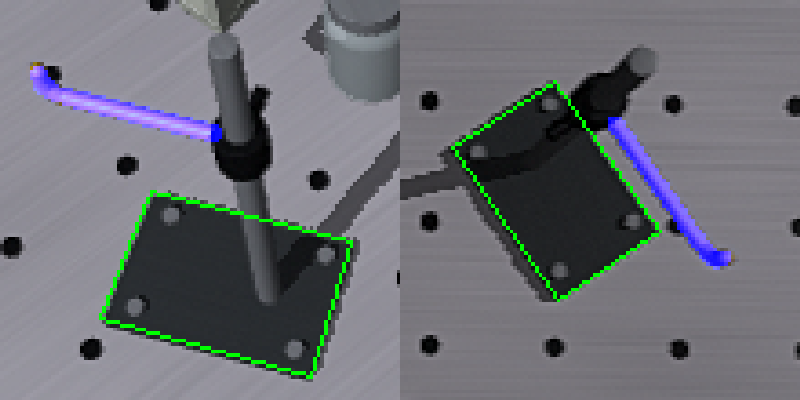

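```bash
cat >> h.py <<'E'
def goal(gx,gy,yaw,z,flip=0):
    """tcp pose: tool x down, tool z along yaw direction"""
    zz=np.array([np.cos(yaw),np.sin(yaw),0]);zz=-zz if flip else zz
    xx=np.array([0,0,-1.]);return np.array([gx,gy,z]),np.c_[xx,np.cross(zz,xx),zz]
def row(o,p,Rg):
    R0=R.from_quat(o["orientation"]);rv=(R0.inv()*R.from_matrix(Rg)).as_rotvec()/np.radians(120)
    t=R0.inv().apply(p-o["tcp_pos"])/.4
    return np.round(np.r_[rv,t],4)
E
python3 - <<'E'
from h import *
o=manip.get_obs();print(R.from_quat(o["orientation"]).as_matrix().round(3))
W=np.array([.4928,.2204]);yw=.412
g=W+.048*np.array([-np.sin(yw),np.cos(yw)]);print(g)
for f in(0,1):
  for z in(.32,.1687):
    p,Rg=goal(*g,yw,z,f);print(f,z,row(o,p,Rg))
p,Rg=goal(.36,-.3,yw,.32,0);print(row(o,p,Rg))
E
```

```text
[[ 0.     0.901  0.434]
 [-0.     0.434 -0.901]
 [-1.    -0.     0.   ]]
[0.47357875 0.26438344]
0 0.32 [-0.7324  0.      0.     -0.236   1.3535 -1.5193]
0 0.1687 [-0.7324  0.      0.      0.1422  1.3535 -1.5193]
1 0.32 [ 0.7676  0.     -0.     -0.236   1.3535 -1.5193]
1 0.1687 [ 0.7676  0.     -0.      0.1422  1.3535 -1.5193]
[-0.7324  0.      0.     -0.2359  0.4854 -0.3712]
```

Run:
```python
from h import *
o=manip.get_obs()
p,Rg=goal(.36,-.15,-.3,.34,0);print(row(o,p,Rg))
```

```text
[-0.3925  0.      0.     -0.286   0.6482 -0.7091]
```

Emit:
apply_moves --plan "0 0 0 -0.15 0 0 1; 0 0 0 -0.286 0 0 1; -0.1 0 0 -0.286 0.1 -0.11 1; -0.39 0 0 -0.286 0.648 -0.709 1; -0.39 0 0 -0.286 0.648 -0.709 1; -0.39 0 0 -0.286 0.648 -0.709 1; -0.39 0 0 -0.286 0.648 -0.709 1; -0.39 0 0 -0.286 0.648 -0.709 1; -0.39 0 0 -0.286 0.648 -0.709 1; -0.39 0 0 -0.286 0.648 -0.709 1; -0.39 0 0 -0.286 0.648 -0.709 1; -0.39 0 0 -0.286 0.648 -0.709 1" --grip_force 100

```text
time: 3.3
tcp_pos: [0.3597, -0.1513, 0.3399]
orientation: [0.108, 0.699, -0.108, 0.699]
contact_force: [0.0, 0.2, -0.5]
width: 0.085
```

Run:
```python
from h import *
o=manip.get_obs();print(o["time"],o["tcp_pos"],o["q"].round(2))
p,Rg=goal(.4736,.2644,.412,.30,0);print(row(o,p,Rg))
```

```text
3.3 [ 0.35973156 -0.15132685  0.33988579] [-0.43 -0.04  1.71 -0.    1.47 -0.12]
[-3.4360e-01 -2.0000e-04  1.0000e-04  9.9300e-02  1.0768e+00 -4.3400e-02]
```

Emit:
apply_moves --plan "-0.34 0 0 0.05 0.9 -0.04 1; -0.34 0 0 0.05 0.9 -0.04 1; -0.34 0 0 0.05 0.9 -0.04 1; -0.34 0 0 0.05 0.9 -0.04 1; -0.34 0 0 0.05 0.9 -0.04 1; -0.34 0 0 0.05 0.9 -0.04 1; -0.34 0 0 0.05 0.9 -0.04 1; -0.34 0 0 0.05 0.9 -0.04 1; -0.34 0 0 0.05 1 -0.04 1; -0.34 0 0 0.05 1 -0.04 1"

```text
time: 4.55
tcp_pos: [0.4663, 0.2343, 0.3197]
orientation: [-0.142, 0.693, 0.142, 0.693]
contact_force: [-0.3, -0.7, -0.3]
width: 0.0855
```

Run:
```python
from h import *
o=manip.get_obs();print(o["time"],o["tcp_pos"],o["q"].round(2))
for z in(.25,.1687):
  p,Rg=goal(.4736,.2644,.412,z,0);print(row(o,p,Rg))
```

```text
4.55 [0.46626399 0.23433261 0.31967722] [0.44 0.19 1.51 0.   1.44 0.04]
[-4.000e-03 -1.000e-04  0.000e+00  1.742e-01  6.190e-02  4.640e-02]
[-4.000e-03 -1.000e-04  0.000e+00  3.774e-01  6.190e-02  4.650e-02]
```

Emit:
apply_moves --plan "-0.004 0 0 0.1 0.062 0.0465 1; -0.004 0 0 0.174 0.062 0.0465 1; -0.004 0 0 0.24 0.062 0.0465 1; -0.004 0 0 0.31 0.062 0.0465 1; -0.004 0 0 0.36 0.062 0.0465 1; -0.004 0 0 0.377 0.062 0.0465 1; -0.004 0 0 0.377 0.062 0.0465 1; -0.004 0 0 0.377 0.062 0.0465 1"

```text
time: 5.55
tcp_pos: [0.4742, 0.2643, 0.17]
orientation: [-0.144, 0.692, 0.145, 0.693]
contact_force: [-0.1, 0.2, -0.1]
width: 0.0854
```

Run:
```python
from h import *
for c,(x,y) in dict(scene=(300,70),top=(180,160)).items():
    im=manip.capture(c);cv2.imwrite(f"pics/{c}g.png",cv2.resize(im[y:y+130,x:x+130],(400,400),interpolation=2))
cv2.imwrite('pics/g.png',np.hstack([cv2.imread('pics/%sg.png'%k) for k in('scene','top')]))
```

```text
(no output)
```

View pics/g.png

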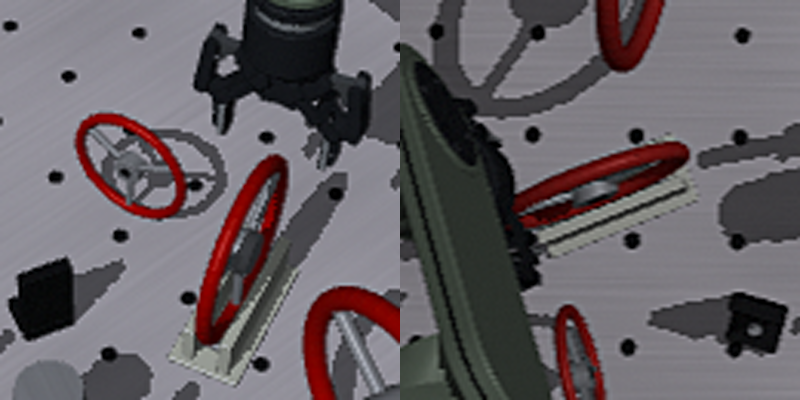

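Run:
```python
from h import *
o=manip.get_obs()
yw=.412;W=np.array([.4928,.2204])
pts=[fr(*W,yw,[[0,.083*np.sin(a),.083*np.cos(a)]],.098)[0] for a in np.radians([0,15,35.3,60,90])]
uv=proj("scene",pts);print((uv-[300,70])*400/130)
tip=[o["tcp_pos"]+[s*.0425*np.cos(yw),s*.0425*np.sin(yw),-.009] for s in(-1,1)]
print((proj("scene",tip)-[300,70])*400/130)
im=manip.capture("scene")
c=im[90:140,350:430].copy();cv2.imwrite("pics/g2.png",cv2.resize(c,(800,500),interpolation=0))
```

```text
[[248.74159065 187.92440093]
 [258.21144753 172.78778793]
 [268.62290235 161.45791657]
 [275.99412879 162.90355365]
 [276.01634475 184.80966156]]
[[223.86407209 149.53144844]
 [314.04678898 181.65217819]]
```

View pics/g2.png

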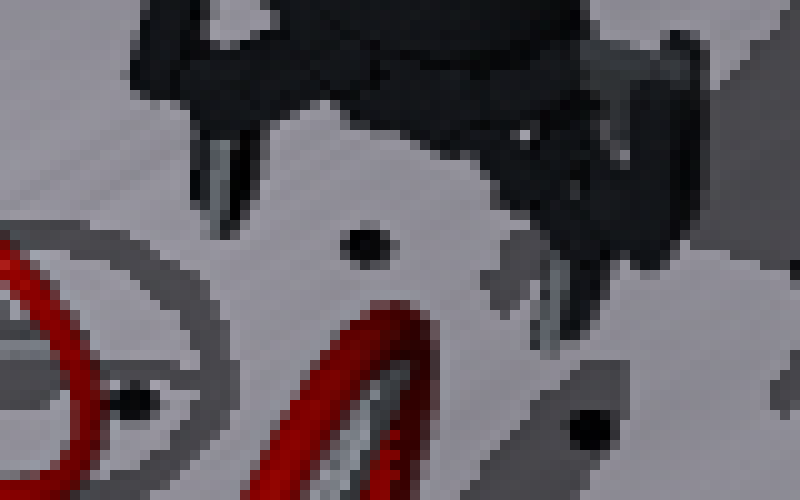

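Emit:
apply_moves --plan "0 0 0 0.008 0 0 0.4; 0 0 0 0.008 0 0 0.4; 0 0 0 0.008 0 0 0.4; 0 0 0 0.008 0 0 0.4"

```text
time: 6.2
tcp_pos: [0.474, 0.2646, 0.1665]
orientation: [-0.145, 0.692, 0.145, 0.693]
contact_force: [0.1, -0.1, -0.7]
width: 0.0338
```

Run:
```python
from h import *
o=manip.get_obs();yw=.412
tip=[o["tcp_pos"]+[s*o["width"]/2*np.cos(yw),s*o["width"]/2*np.sin(yw),-d] for s in(-1,1) for d in (.022,.009,0)]
print(o["width"],(proj("scene",tip)-[350,90])*10)
im=manip.capture("scene")
c=im[90:140,350:430].copy();cv2.imwrite("pics/g3.png",cv2.resize(c,(800,500),interpolation=0))
```

```text
0.033826590561282906 [[309.59807098 356.83563207]
 [313.7331288  324.91945908]
 [316.63661112 302.50912097]
 [424.96591516 398.19989061]
 [430.09950648 366.42071406]
 [433.70445827 344.10448508]]
```

View pics/g3.png

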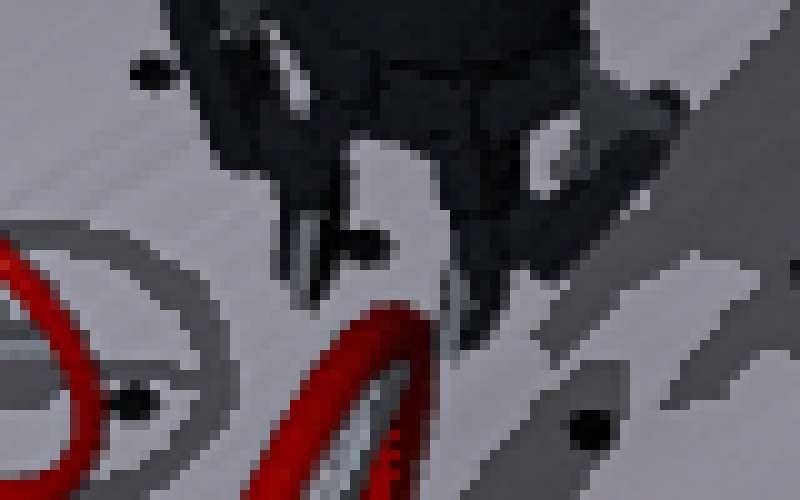

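Emit:
apply_moves --plan "0 0 0 0.015 0 0 0.4; 0 0 0 0.025 0 0 0.4; 0 0 0 0.025 0 0 0; 0 0 0 0.025 0 0 0; 0 0 0 0.025 0 0 0; 0 0 0 0.025 0 0 0; 0 0 0 0.025 0 0 0" --grip_force 110

```text
time: 7.12
tcp_pos: [0.4739, 0.2645, 0.1564]
orientation: [-0.145, 0.692, 0.145, 0.693]
contact_force: [-0.8, -0.4, -1.4]
width: 0.0127
```

Run:
```python
from h import *
o=manip.get_obs();print(o["contact_force"],o["torque"],o["width"])
im=manip.capture("scene")
c=im[90:150,340:420].copy();cv2.imwrite("pics/g4.png",cv2.resize(c,(800,600),interpolation=0))
```

```text
[-0.79156364 -0.42550799 -1.37986181] [-0.02594368  0.01273033 -0.05608062] 0.012658086960044376
```

View pics/g4.png

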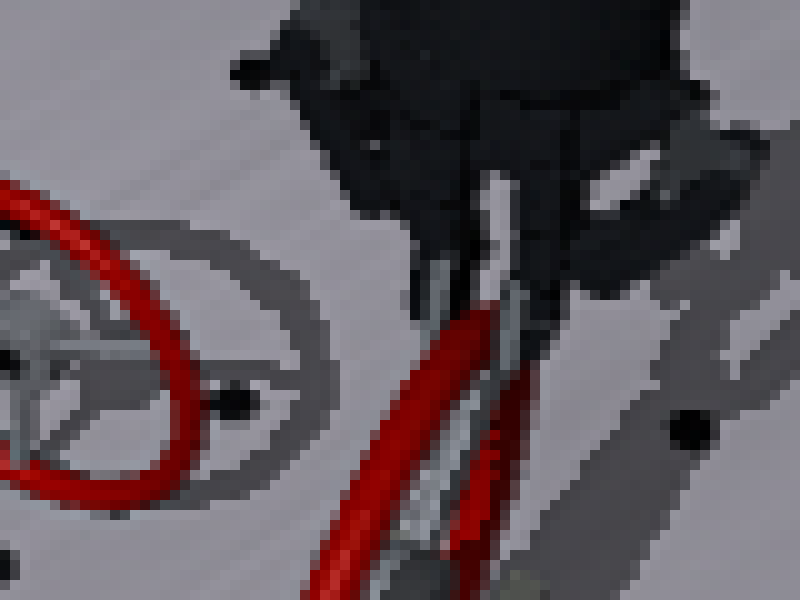

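Emit:
apply_moves --plan "0 0 0 0 0 0 0; 0 0 0 0 0 0 0; 0 0 0 0 0 0 0"

```text
time: 7.55
tcp_pos: [0.4739, 0.2645, 0.1564]
orientation: [-0.145, 0.692, 0.145, 0.693]
contact_force: [-0.8, -0.1, -1.8]
width: 0.0129
```

Emit:
apply_moves --plan "0 0 0 -0.02 0 0 0; 0 0 0 -0.04 0 0 0; 0 0 0 -0.07 0 0 0; 0 0 0 -0.1 0 0 0; 0 0 0 -0.13 0 0 0; 0 0 0 -0.15 0 0 0; 0 0 0 -0.15 0 0 0; 0 0 0 -0.15 0 0 0"

```text
time: 8.55
tcp_pos: [0.4736, 0.2643, 0.216]
orientation: [-0.145, 0.692, 0.145, 0.692]
contact_force: [-0.3, -0.7, -4.4]
width: 0.0128
```

Run:
```python
from h import *
o=manip.get_obs();print(o["contact_force"],o["torque"],o["width"])
for c,(x,y) in dict(scene=(310,60),top=(180,160)).items():
    im=manip.capture(c);cv2.imwrite(f"pics/{c}_l.png",im);cv2.imwrite(f"pics/{c}g.png",cv2.resize(im[y:y+130,x:x+130],(400,400),interpolation=2))
cv2.imwrite('pics/g5.png',np.hstack([cv2.imread('pics/%sg.png'%k) for k in('scene','top')]))
```

```text
[-0.30120872 -0.65289699 -4.35010998] [ 0.23776625  0.07036744 -0.03121726] 0.012842988303403224
```

View pics/g5.png

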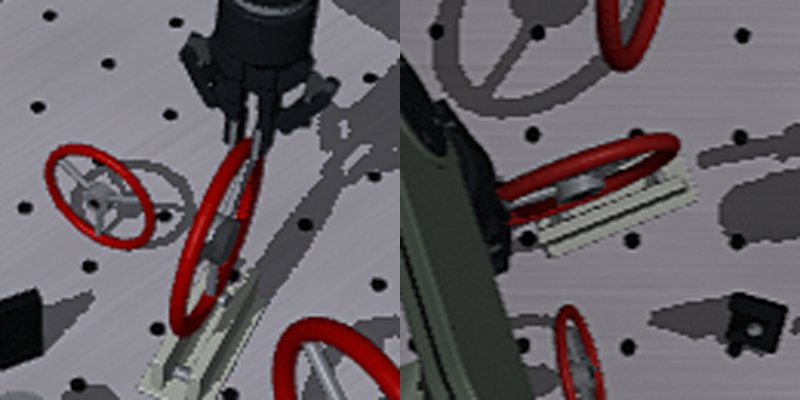

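The wheel is out of the cradle and firmly held at about 4 N. Next I carry it high and around to the hook's open end.

Run:
```python
from h import *
o=manip.get_obs()
for g in((.4736,.2643,.412,.36),(.373,-.11,.6,.36)):
  p,Rg=goal(g[0],g[1],g[2],g[3]);print(row(o,p,Rg))
```

```text
[ 0.000e+00 -1.000e-04  1.000e-04 -3.604e-01 -2.000e-04 -1.000e-04]
[-8.970e-02 -1.000e-04  1.000e-04 -3.602e-01 -7.568e-01 -6.053e-01]
```

Emit:
apply_moves --plan "0 0 0 -0.05 0 0 0; 0 0 0 -0.13 0 0 0; 0 0 0 -0.22 -0.02 -0.016 0; -0.006 0 0 -0.3 -0.06 -0.048 0; -0.014 0 0 -0.35 -0.12 -0.096 0; -0.024 0 0 -0.36 -0.2 -0.16 0; -0.033 0 0 -0.36 -0.28 -0.224 0; -0.043 0 0 -0.36 -0.36 -0.288 0; -0.052 0 0 -0.36 -0.44 -0.352 0; -0.062 0 0 -0.36 -0.52 -0.416 0; -0.071 0 0 -0.36 -0.6 -0.48 0; -0.08 0 0 -0.36 -0.67 -0.536 0; -0.087 0 0 -0.36 -0.72 -0.576 0; -0.09 0 0 -0.36 -0.757 -0.605 0; -0.09 0 0 -0.36 -0.757 -0.605 0; -0.09 0 0 -0.36 -0.757 -0.605 0"

```text
time: 10.65
tcp_pos: [0.3731, -0.1095, 0.3597]
orientation: [-0.209, 0.676, 0.209, 0.675]
contact_force: [-0.0, 0.3, -3.9]
width: 0.0131
```

Run:
```python
from h import *
o=manip.get_obs();print(o["contact_force"],o["width"],o["q"].round(2))
for g in((.4044,-.2589,.6,.36),(.4044,-.2589,.6,.259)):
  p,Rg=goal(g[0],g[1],g[2],g[3]);print(row(o,p,Rg))
```

```text
[-0.02464046  0.33432584 -3.92515001] 0.013103535678785378 [-0.32 -0.04  1.67  0.    1.52 -0.92]
[ 3.000e-04 -1.000e-04 -4.000e-04 -1.000e-03 -3.524e-01 -1.464e-01]
[ 3.000e-04 -1.000e-04 -4.000e-04  2.515e-01 -3.526e-01 -1.464e-01]
```

Emit:
apply_moves --plan "0 0 0 0 -0.06 -0.025 0; 0 0 0 0 -0.14 -0.058 0; 0 0 0 0 -0.22 -0.091 0; 0 0 0 0 -0.29 -0.12 0; 0 0 0 0.02 -0.335 -0.139 0; 0 0 0 0.07 -0.353 -0.146 0; 0 0 0 0.14 -0.353 -0.146 0; 0 0 0 0.2 -0.353 -0.146 0; 0 0 0 0.24 -0.353 -0.146 0; 0 0 0 0.251 -0.353 -0.146 0; 0 0 0 0.251 -0.353 -0.146 0; 0 0 0 0.251 -0.353 -0.146 0"

```text
time: 12.15
tcp_pos: [0.4051, -0.259, 0.26]
orientation: [-0.209, 0.675, 0.209, 0.676]
contact_force: [-0.2, 0.4, -3.5]
width: 0.0125
```

```bash
cat > look.py <<'E'
from h import *
import sys
n=sys.argv[1];o=manip.get_obs();print(o["time"],o["tcp_pos"],o["contact_force"],o["width"])
ims={}
for c,(x,y) in dict(scene=(170,150),top=(360,120)).items():
    im=manip.capture(c);ims[c]=im
    cv2.imwrite(f"pics/{c}g.png",cv2.resize(im[y:y+130,x:x+130],(400,400),interpolation=2))
np.savez(f"{n}.npz",**ims)
cv2.imwrite(f'pics/{n}.png',np.hstack([cv2.imread('pics/%sg.png'%k) for k in('scene','top')]))
E
python3 look.py a1
```

```text
12.15 [ 0.40509341 -0.25900851  0.25996828] [-0.15007314  0.42997472 -3.49422926] 0.012549440243430451
```

View pics/a1.png

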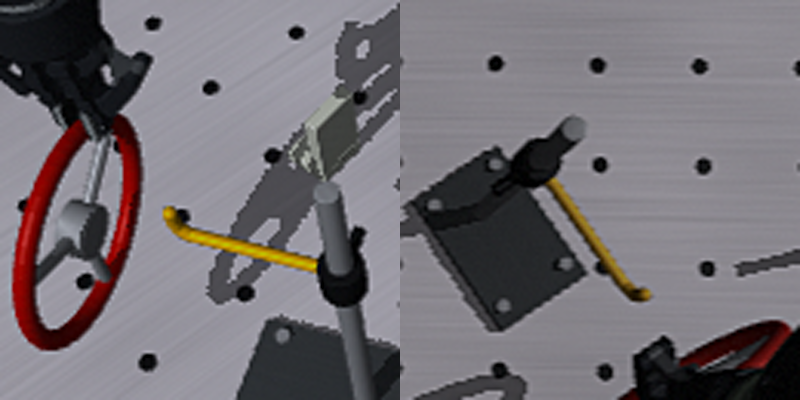

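```bash
cat > fit3.py <<'E'
from h import *
import sys
n=sys.argv[1];m=np.load(n+".npz");o=manip.get_obs()
im=m["scene"];hsv=cv2.cvtColor(im,cv2.COLOR_BGR2HSV);r=((hsv[...,0]<8)|(hsv[...,0]>172))&(hsv[...,1]>140)
q=np.zeros((400,640),bool);x0,x1,y0,y1=[int(v) for v in sys.argv[2:6]];q[y0:y1,x0:x1]=r[y0:y1,x0:x1]
print(q.sum())
th=np.linspace(0,2*np.pi,180,endpoint=False)
def pts(c,yaw):
    return np.vstack([fr(c[0],c[1],yaw,np.c_[np.full(180,a),rr*np.cos(th),rr*np.sin(th)],c[2]) for a,rr in((.008,.086),(-.008,.086),(.008,.08),(-.008,.08),(.005,.09),(-.005,.09),(.005,.076),(-.005,.076))])
yaw=.6
d=np.array([-np.sin(yaw),np.cos(yaw),0])
c0=o["tcp_pos"]-.048*d-[0,0,.0584]
def vis(c,name,yaw=.6,rot=0):
    v=cv2.resize(im,None,fx=4,fy=4,interpolation=2)
    P=lambda X:((proj("scene",X)+.5)*4-.5).round().astype(int)
    for rr in(.09,.076,.021):
        cv2.polylines(v,[P(fr(c[0],c[1],yaw,np.c_[0*th,rr*np.cos(th),rr*np.sin(th)],c[2]))],True,(0,255,0))
    for a in np.radians([60,-60,180])+rot:
        l=P(fr(c[0],c[1],yaw,[[0,.021*np.sin(a),.021*np.cos(a)],[0,.076*np.sin(a),.076*np.cos(a)]],c[2]));cv2.line(v,tuple(map(int,l[0])),tuple(map(int,l[1])),(255,255,0))
    yy,xx=int(proj("scene",[c])[0][1]),int(proj("scene",[c])[0][0])
    cv2.imwrite(name,v[max(0,(yy-75)*4):(yy+75)*4,max(0,(xx-80)*4):(xx+120)*4])
print("pred",c0)
vis(c0,f"pics/{n}_ov.png")
E
python3 fit3.py a1 165 220 170 270
```

```text
972
pred [ 0.43207019 -0.29867297  0.20150791]
```

View pics/a1_ov.png

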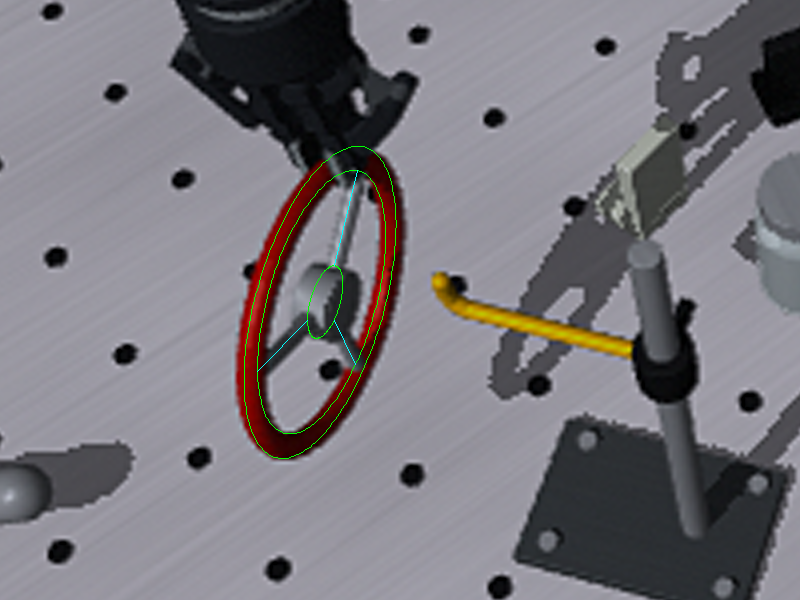

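Emit:
apply_moves --plan "0 0 0 0 0 0.03 0; 0 0 0 0 0 0.06 0; 0 0 0 0 0 0.09 0; 0 0 0 0 0 0.12 0; 0 0 0 0 0 0.15 0; 0 0 0 0 0 0.18 0; 0 0 0 0 0 0.2 0; 0 0 0 0 0 0.2 0"

```text
time: 13.25
tcp_pos: [0.4713, -0.2136, 0.2598]
orientation: [-0.21, 0.675, 0.209, 0.675]
contact_force: [-0.7, -0.5, -4.8]
width: 0.0126
```

```bash
python3 look.py a2; python3 fit3.py a2 0 640 0 400
```

```text
13.25 [ 0.47133097 -0.21355566  0.25981278] [-0.72325078 -0.53098703 -4.75165781] 0.012598724880371776
2788
pred [ 0.4978642  -0.25348595  0.20147984]
```

View pics/a2_ov.png

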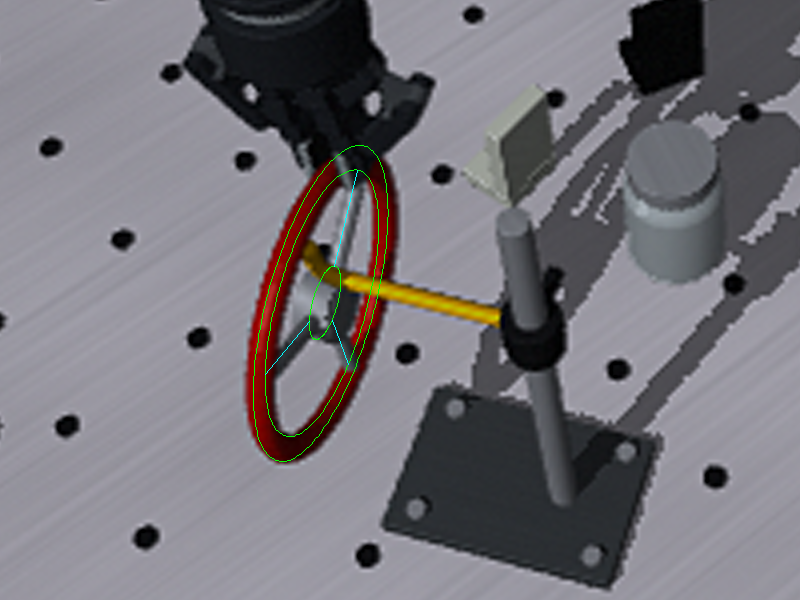

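Emit:
apply_moves --plan "0 0 0 0 0 0.03 0; 0 0 0 0 0 0.06 0; 0 0 0 0 0 0.085 0; 0 0 0 0 0 0.1 0; 0 0 0 0.015 0 0.1 0; 0 0 0 0.03 0 0.1 0; 0 0 0 0.045 0 0.1 0; 0 0 0 0.06 0 0.1 0; 0 0 0 0.07 0 0.1 0; 0 0 0 0.07 0 0.1 0"

```text
time: 14.6
tcp_pos: [0.5035, -0.1913, 0.2315]
orientation: [-0.209, 0.676, 0.209, 0.675]
contact_force: [0.5, -1.0, -3.8]
width: 0.0127
```

```bash
python3 look.py a3; python3 fit3.py a3 0 640 0 400
```

```text
14.6 [ 0.50351205 -0.19126758  0.23148701] [ 0.53079323 -1.0360359  -3.75892172] 0.012728194360449453
2729
pred [ 0.53094434 -0.2310003   0.17360524]
```

View pics/a3_ov.png

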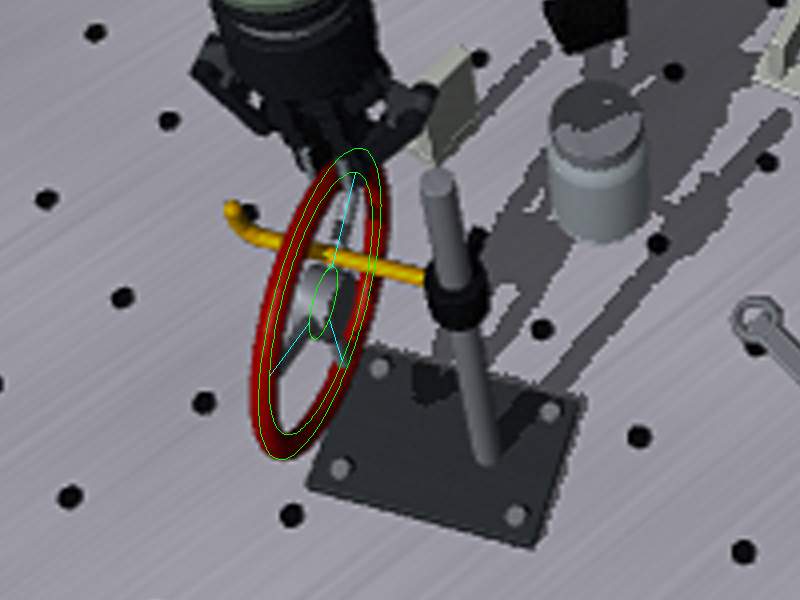

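Emit:
apply_moves --plan "0 0 0 0.005 0 0 0; 0 0 0 0.01 0 0 0; 0 0 0 0.0125 0 0 0; 0 0 0 0.0125 0 0 0; 0 0 0 0.0125 0 0 0"

```text
time: 15.32
tcp_pos: [0.5039, -0.1914, 0.227]
orientation: [-0.209, 0.675, 0.209, 0.676]
contact_force: [-0.2, 0.0, -4.9]
width: 0.0132
```

Emit:
apply_moves --plan "0 0 0 0.004 0 0 0; 0 0 0 0.0075 0 0 0; 0 0 0 0.0075 0 0 0; 0 0 0 0.0075 0 0 0"

```text
time: 15.82
tcp_pos: [0.5039, -0.1914, 0.2241]
orientation: [-0.209, 0.675, 0.209, 0.676]
contact_force: [-0.7, -0.1, -3.6]
width: 0.0129
```

Emit:
apply_moves --plan "0 0 0 0.004 0 0 0; 0 0 0 0.006 0 0 0; 0 0 0 0.006 0 0 0; 0 0 0 0.006 0 0 0"

```text
time: 16.32
tcp_pos: [0.504, -0.1914, 0.2219]
orientation: [-0.21, 0.675, 0.209, 0.676]
contact_force: [0.6, 0.4, -1.1]
width: 0.0128
```

Emit:
apply_moves --plan "0 0 0 0.004 0 0 0; 0 0 0 0.005 0 0 0; 0 0 0 0.005 0 0 0; 0 0 0 0.005 0 0 0"

```text
time: 16.82
tcp_pos: [0.504, -0.1914, 0.22]
orientation: [-0.21, 0.675, 0.209, 0.676]
contact_force: [-1.2, 0.4, -0.9]
width: 0.0127
```

```bash
python3 -c "
from h import *
o=manip.get_obs();print(o['contact_force'],o['torque'])"
```

```text
[-1.1808687   0.39848512 -0.89416187] [ 0.12360778  0.16911524 -0.04718281]
```

Emit:
apply_moves --plan "0 0 0 0.002 0 0 0; 0 0 0 0.003 0 0 0; 0 0 0 0.003 0 0 0; 0 0 0 0.003 0 0 0"

```text
time: 17.32
tcp_pos: [0.5041, -0.1915, 0.2189]
orientation: [-0.21, 0.675, 0.209, 0.676]
contact_force: [-0.7, 0.4, 0.2]
width: 0.0127
```

Emit:
apply_moves --plan "0 0 0 0 0 0 0; 0 0 0 0 0 0 0"

```text
time: 17.58
tcp_pos: [0.5041, -0.1915, 0.2189]
orientation: [-0.21, 0.675, 0.209, 0.676]
contact_force: [-0.8, 0.9, 0.2]
width: 0.0126
```

```bash
python3 look.py a4; python3 fit3.py a4 0 640 0 400
```

```text
17.575 [ 0.50407766 -0.19148172  0.21893644] [-0.76920485  0.94377585  0.20652375] 0.01257203593454825
2724
pred [ 0.53117034 -0.23108549  0.16056106]
```

View pics/a4_ov.png

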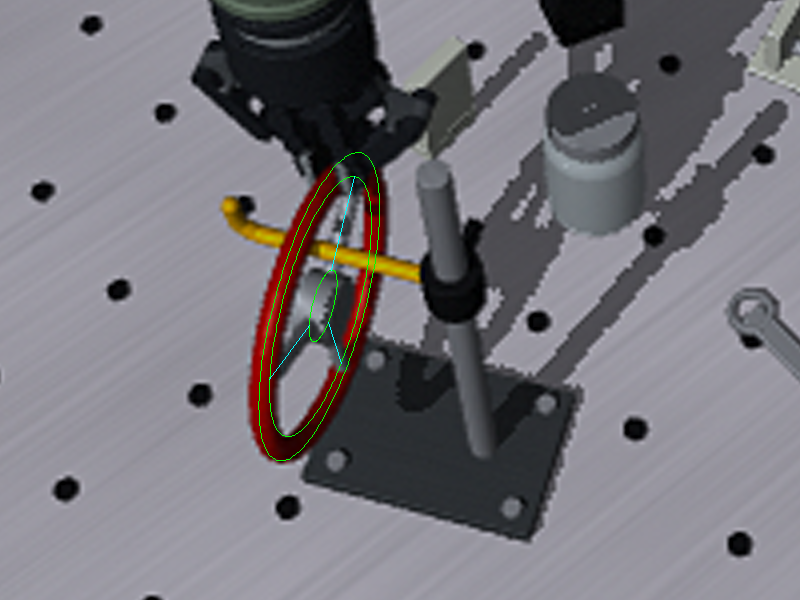

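The hook now carries the weight: wrist Fz is about 0, and contact began about 4 mm higher. I release.

Emit:
apply_moves --plan "0 0 0 0 0 0 0.15; 0 0 0 0 0 0 0.3; 0 0 0 0 0 0 0.45; 0 0 0 0 0 0 0.5; 0 0 0 0 0 0 0.5; 0 0 0 0 0 0 0.5; 0 0 0 0 0 0 0.5; 0 0 0 0 0 0 0.5"

```text
time: 18.68
tcp_pos: [0.5041, -0.1915, 0.219]
orientation: [-0.21, 0.675, 0.209, 0.676]
contact_force: [-0.6, -0.3, -0.4]
width: 0.0425
```

```bash
python3 look.py a5; python3 fit3.py a5 0 640 0 400
```

```text
18.675 [ 0.50406945 -0.19146939  0.21895789] [-0.60874718 -0.31991222 -0.43117826] 0.04253535133284637
2722
pred [ 0.53117462 -0.23108544  0.16054135]
```

View pics/a5_ov.png

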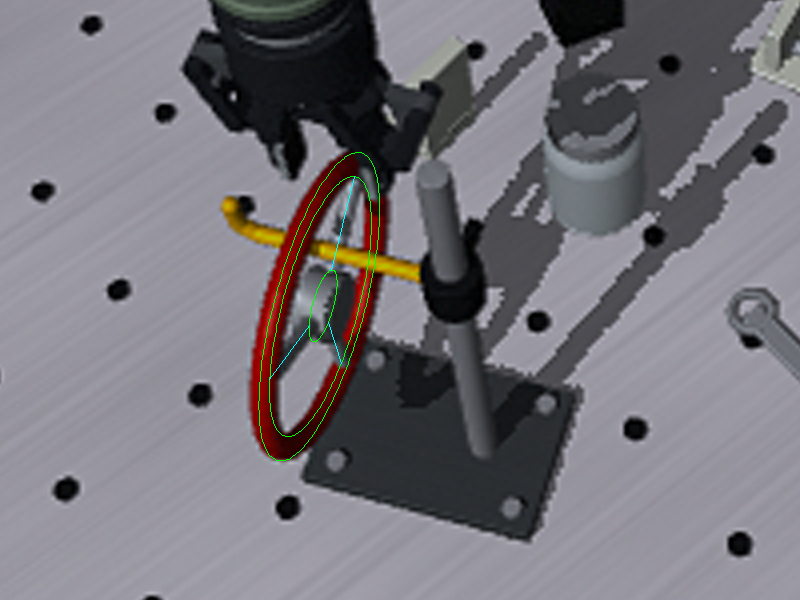

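Emit:
apply_moves --plan "0 0 0 -0.03 0 0 0.5; 0 0 0 -0.08 0 0 0.5; 0 0 0 -0.14 0 0 0.5; 0 0 0 -0.22 0 0 0.5; 0 0 0 -0.3 0 0 0.5; 0 0 0 -0.4 0 0 0.5; 0 0 0 -0.4 0 0 0.5; 0 0 0 -0.4 0 0 0.5; 0 0 0 -0.4 0 0 0.5; 0 0 0 -0.4 0 0 0.5; 0 0 0 -0.4 0 0 0.5; 0 0 0 -0.4 0 0 0.5"

```text
time: 20.27
tcp_pos: [0.5038, -0.1913, 0.3787]
orientation: [-0.21, 0.675, 0.209, 0.676]
contact_force: [0.1, 0.5, -0.1]
width: 0.0426
```

```bash
python3 look.py a6
python3 - <<'E'
import numpy as np,cv2
m=np.load('a6.npz');cv2.imwrite('pics/a6s.png',m['scene'])
E
```

```text
20.275 [ 0.50383495 -0.19133588  0.37872935] [ 0.12226182  0.5324936  -0.0958304 ] 0.04256592138221566
```

View pics/a6.png

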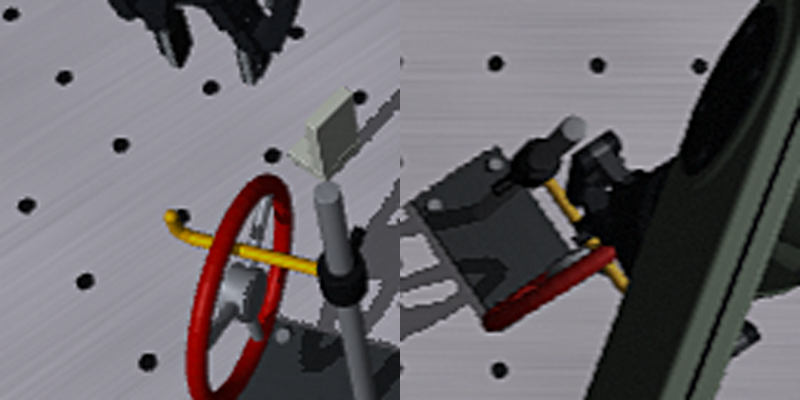

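View pics/a6s.png

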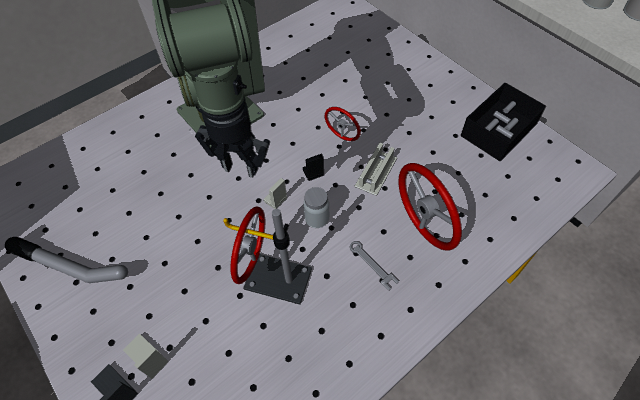

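The wheel hangs on the hook at scene (248,245), with the arm clear above it. The bystanders appear at the same pixels as at the start. I hand the job in.

```bash
python3 -c "
from rig import manip
print(manip.finish_job())"
```

```text
the job is handed in; nothing more can be done
None
```

The red handwheel now hangs by its rim on the yellow J-hook, and the job was handed in at about 20 s of the 67 s allowed.

**What I did:**
- I pinched the middle-sized wheel's rim 48 mm to one side of its top and lifted it straight out of the cradle.
- I carried it around to the hook's open end and passed it over the tip, so the straight arm runs between rim and hub.
- I lowered it in 1–5 mm steps until the wrist's vertical force fell to about 0. The hook pressed down about 4–5 mm by my estimate from the contact height, well short of its 16 mm stop. Then I let go and backed straight up.

**Last checks:**
- The wheel hangs upright at the planned spot, with the hook's arm through the gap above the hub.
- The tool is clear of the wheel and reads no more than about 0.5 N, sensor noise.
- The jar, both stop blocks and the wrench look unmoved, judged by eye from the pictures.

**Disagreements:**
- Before the grasp, the fingertips showed about 10–15 mm higher in the picture than the stated geometry gives, so I gripped about 12 mm lower than first planned.
- The gripper read about 13 mm across the 16 mm rim throughout, but the grip was stable and showed no slip in the pictures.

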